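# Pack the wedge-shaped spice caddies head to tail

### The job

The shallow steel tray already holds two of the wedge-shaped wooden spice caddies; put the other two wedge-shaped caddies from the worktop into its empty half, so that all four lie side by side alternately head to tail, upright and flat on the tray floor inside the rim. Keep the caddies upright all the time, and leave the straight-sided caddy where it is.

Things in the scene. Friction and masses are not known exactly. Their poses are not given: they have to be found in the camera images.
- tray: Fixed steel tray, inside 116 (x) x 164 mm (y), walls 4 mm thick, 22 mm high, floor 4 mm thick. Origin: centre of underside. Two fixed wedge caddies fill its -y part up to tray y = -11 mm. Free: y -11 to +82. Beside them goes a wedge with origin at tray x 0, y 14 mm, narrow end to tray +x; by the far wall one with origin at x 0, y 57 mm, narrow end to -x. Either loose wedge suits either place.
- wedge_a: Loose wooden wedge caddy, 160 g, 40 mm high. From above a right trapezium, x -50 (wide end, 52 mm) to +50 (narrow end, 16 mm): straight side at y = -17, slanted side from y = +35 (wide end) to -1 mm (narrow end). Origin on the underside, z up. Pinch the dark grip block on its lid along x: 16 (x) x 24 mm (y), z 40 to 68, centred at x = -8, y = 0 (over the centre of mass).
- wedge_b: The second loose wedge caddy: the same shape, size, grip, origin and axes as wedge_a.
- nose_a (a point): Top of wedge_a's narrow end, at the middle of its width: x = +50, y = -9, z = 40 mm in wedge_a's frame.
- nose_b (a point): Top of wedge_b's narrow end, likewise.
- straight_box: Bystander to be left alone: a loose straight-sided (rectangular) caddy of the same woods, 100 (x) x 34 (y) x 40 mm high, with the same grip on top at its middle. Origin: centre of its underside.
Things that resemble listed ones, but are neither listed nor needed, are in the scene too. What is shaped like the wedge_b but purple or yellow is not meant.

How it is judged:
At the end, for the whole second after the job is handed in: Both loose wedges rest released and flat on the tray floor (raised < 10 mm, tilt < 6 deg, within 15 deg of the tray's x), each within 18 mm of its place: tray y +14.5 mm with its narrow end to +x, tray y +56.5 mm with its narrow end to -x, x 0 (z of each of wedge_a, wedge_b in the frame of tray below 0.01 m and angle between each of wedge_a, wedge_b's own z axis and vertical below 0.1 rad and angle between the x axis of each of wedge_a, wedge_b and the x axis of tray, either way round below 0.26 rad and linear speed of each of wedge_a, wedge_b below 0.02 m/s and ((x of wedge_a in the frame of tray between -0.018 and 0.018 m and y of wedge_a in the frame of tray between -0.0035 and 0.0325 m and x of nose_a in the frame of tray above 0.025 m and x of wedge_b in the frame of tray between -0.018 and 0.018 m and y of wedge_b in the frame of tray between 0.0385 and 0.0745 m and x of nose_b in the frame of tray below -0.025 m) or (x of wedge_b in the frame of tray between -0.018 and 0.018 m and y of wedge_b in the frame of tray between -0.0035 and 0.0325 m and x of nose_b in the frame of tray above 0.025 m and x of wedge_a in the frame of tray between -0.018 and 0.018 m and y of wedge_a in the frame of tray between 0.0385 and 0.0745 m and x of nose_a in the frame of tray below -0.025 m))); the robot touches nothing.
It fails at once if the straight-sided caddy is moved more than 25 mm (distance of straight_box from where it was at the start of the episode above 0.025 m).
It fails at once if a wedge caddy is tipped by more than about 35 degrees (angle between any of wedge_a, wedge_b's own z axis and vertical above 0.6 rad).
It also fails if it takes over 53 s, if anything falls off the work surface, if the arm or the gripper's body presses on something with over 40 N, if the wrist force passes 120 N, or if a joint passes its speed limit or range.

### The arm

A 7-joint arm with a two-finger parallel gripper is mounted at the origin on the work surface. World frame = base frame: x ahead of the robot, y to its left, z up, the work surface at z = 0. Lengths are in m, angles in rad, forces in N, time in s.
With the tool pointing down it reaches from about 0.4 to 0.875 m from the base axis. Payload 19.3 kg.
Tool frame: the origin (TCP) lies between the finger pads; the fingertips stand 22 mm ahead of it and the grasp point (between the pads) lies 3 mm ahead of it (ctrl.nose_length is the distance from the TCP to the fingertips, in m); z points along the fingers, y is the line along which they close (so a half turn about z gives the same grasp; the last joint's range is limited). The gripper opens to 85 mm and grips with 20 to 120 N. Pads are 22 mm wide; open, the fingers measure 114 mm over their backs; the gripper's body (76 mm by 85 mm) begins 54 mm behind the grasp point. The pads swing forward as they close: fully open they stand 13 mm farther back than shut.
Start: joints at [1.256, 0.521, -0.036, 1.599, 0.021, 1.021, -0.113], TCP at [0.151, -0.606, 0.253] pointing down, gripper open.
Joint ranges: [-2.91, 2.91], [-0.3, 2.13], [-1.5, 1.42], [0.17, 2.43], [-1.26, 4.41], [0.16, 1.93], [-2.52, 2.52]. Speed limits (rad/s): [1.89, 1.89, 2.39, 2.39, 3.01, 3.01, 3.01].

### API

Orientations are given as a unit quaternion [x, y, z, w].
In Python, from bench import ctrl gives the robot as it stands.
- The arm moves only by the tool apply_moves, never from a script. Its argument "targets" is a list of rows, each an object with "translation": the shift along the world's x, y, z in mm, a list of three; "delta_rot": the turn, a rotation vector about the world's x, y, z in rad, a list of three; "hand": the opening in per cent of the stroke, from 0 (shut) to 100 (fully open). In form: [{"translation": [dx, dy, dz], "delta_rot": [wx, wy, wz], "hand": hand}, ...]. A call has 1 to 8 rows; each row is the pose to reach, as a shift and turn from the pose commanded when the call began; what a row does not reach only later rows make up. A row lasts 1/12 s, in which the tool goes at most 41.7 mm and 7.16 degrees, less where a joint would pass 70% of its speed; a pose out of reach is approached as far as the arm can. A call with a gripper value outside its range is refused whole. The fingers move at their own pace and stop on an object; "force" is the grip in N (left out, the last holds). Time passes only in rows, so rows that repeat a pose let the fingers close. It gives the time, the measured TCP pose, the force, the opening and the grip force at its end, in the units of the state.
- ctrl.get_state(): the state, without advancing time (a new reading comes with each control period).
- ctrl.read_camera(name): name is "side" or "top"; returns (picture, depth): 420x560x3 uint8, blue, green, red; 420x560 float32, m along the optical axis (not along the pixel's ray), 0 where there is no reading.
- ctrl.camera_params(name): a dict with "mtx" (3x3 intrinsics, pixels), "world_from_camera" (4x4, takes a point from camera to world coordinates). Camera axes: x right, y up, looking along -z (the intrinsics and any distortion apply to the point x, -y, -z); pixel columns grow to the right and rows downward; lengths in m; the calibration is good to about 2 mm. A picture is of the moment at which its call begins. camera_params takes no time and is no camera call.
- ctrl.finish_job(): hands the job in; it is judged then, once.
Trained networks look in the newest picture that a camera, given by its name, has taken for a name from the list of things; names that differ only in an ending like _2 or _b are one class to them, and where a whole thing is asked for, a point or a joint stands for the part that bears it (a point fixed in the world has none). Each returns a list of dicts, best first, with "confidence" (0 to 1); they miss things now and then, are a little off and sometimes report something else, mostly with a low value. They report only what shows in the picture. A call takes as long as a camera call. They do not tell look-alikes from the thing itself.
- ctrl.spot_in(camera, name): "box" ([left, top, right, bottom] in pixels, round what is visible of it).
- ctrl.outline_of(camera, name): "pixels" (420x560 bool, what is visible of it) and "box" ([left, top, right, bottom] in pixels, round what is visible of it).
- ctrl.tip_of(camera, name): "position" ([column, row] in pixels: a listed point, or the origin of a listed thing).
The state is a dict: "t": time; "qpos": joint angles; "qvel": joint speeds; "tau": joint torques, N m; "tcp_pos": TCP position; "ee_rot": TCP orientation; "wrist_force": force on the tool from outside, world axes, zero at the start; "wrist_torque": the same for the moment, N m; "gripper_width": finger opening in m; "finger_force": force on a finger pad.
Only numpy, scipy, OpenCV 4.12 (cv2) and the standard library are available. Lean on these libraries where they do the work, as an engineer would, in place of code of your own. Each camera call takes 0.05 s, during which the arm holds its last target. There are 200 camera calls.

## Working session

There is one attempt and no reset: what is moved stays moved. The work goes in short steps, Python scripts to look and compute and a tool call to move; the robot and the scene stay as the last step left them, time stands still between calls to the robot, and variables do not carry over. Pictures are saved under pics/ and viewed, at most 10 in all, crops included, and the job is handed in when it is done.

Besides the shell and the picture viewer there is one more tool, called after ">>>" as name(argument=value, ...) on one line, values as JSON. apply_moves: Moves the arm, as the interface text tells. Its arguments: {"type":"object","properties":{"targets":{"type":"array","items":{"type":"object","properties":{"translation":{"type":"array","items":{"type":"number"}},"delta_rot":{"type":"array","items":{"type":"number"}},"hand":{"type":"number"}}}},"force":{"type":"number"}},"required":["targets"]}

```bash
mkdir -p pics; ls; python3 - <<'E'
from bench import ctrl
import cv2,numpy as np
for n in("top","side"):
    im,d=ctrl.read_camera(n); cv2.imwrite(f"pics/{n}0.png",im); np.savez(f"{n}0.npz",im=im,d=d)
    p=ctrl.camera_params(n); print(n,p['mtx'].tolist(),np.round(p['world_from_camera'],4).tolist(),[k for k in p])
    for t in("wedge_a","tray","straight_box"):
        print(t,[(np.round(o['box']).tolist(),round(o['confidence'],2)) for o in ctrl.spot_in(n,t)])
    print([(np.round(o['position']).tolist(),round(o['confidence'],2)) for o in ctrl.tip_of(n,'nose_a')])
s=ctrl.get_state();print(s['t'],s['tcp_pos'],s['ee_rot'])
E
```

```text
pics
top [[465.3916662246294, 0.0, 272.4832428643379], [0.0, 465.3916662246294, 204.19874806627638], [0.0, 0.0, 1.0]] [[-0.0741, 0.9762, -0.2039, 0.3104], [-0.9972, -0.0738, 0.0092, 0.1813], [-0.006, 0.204, 0.979, 0.9777], [0.0, 0.0, 0.0, 1.0]] ['mtx', 'world_from_camera']
wedge_a [([252.0, 206.0, 289.0, 253.0], 0.88), ([101.0, 254.0, 151.0, 303.0], 0.74), ([313.0, 260.0, 357.0, 302.0], 0.67), ([161.0, 170.0, 208.0, 211.0], 0.63), ([360.0, 138.0, 448.0, 208.0], 0.42)]
tray [([358.0, 138.0, 451.0, 208.0], 0.59)]
straight_box [([253.0, 122.0, 273.0, 171.0], 0.98)]
[([103.0, 255.0], 0.98), ([255.0, 250.0], 0.95), ([160.0, 208.0], 0.82), ([358.0, 261.0], 0.76), ([186.0, 196.0], 0.4)]
side [[384.30563518893626, 0.0, 284.7506494280543], [0.0, 384.30563518893626, 209.87915638578627], [0.0, 0.0, 1.0]] [[-0.6663, 0.5349, -0.5195, 0.0211], [-0.7456, -0.4657, 0.4767, 0.6235], [0.0131, 0.7049, 0.7091, 0.6984], [0.0, 0.0, 0.0, 1.0]] ['mtx', 'world_from_camera']
wedge_a [([357.0, 207.0, 383.0, 248.0], 0.85), ([182.0, 302.0, 238.0, 339.0], 0.83), ([202.0, 224.0, 227.0, 262.0], 0.69), ([281.0, 208.0, 303.0, 248.0], 0.59)]
tray [([308.0, 130.0, 383.0, 183.0], 0.75), ([284.0, 206.0, 302.0, 247.0], 0.61)]
straight_box [([238.0, 171.0, 267.0, 200.0], 0.86)]
[([300.0, 238.0], 0.89), ([369.0, 203.0], 0.68), ([179.0, 319.0], 0.62), ([205.0, 252.0], 0.57)]
0.5 [ 0.15141246 -0.60633622  0.25324559] [ 9.92521559e-01  1.22069450e-01 -1.73517638e-05 -5.69607709e-05]
```

View pics/top0.png

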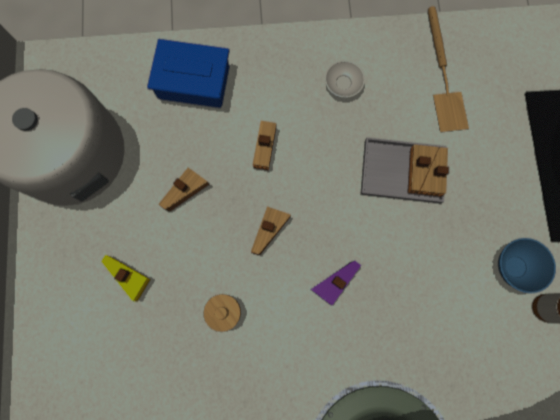

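View pics/side0.png

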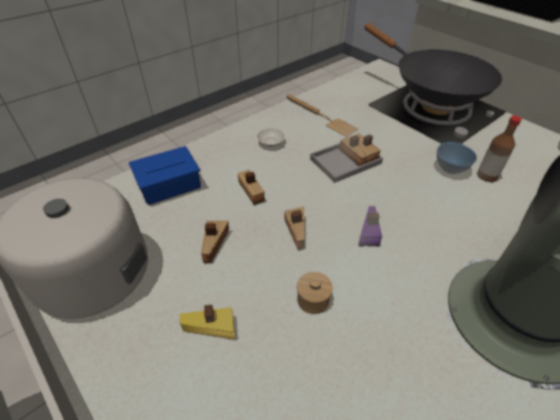

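The candidates in the top view are:
- Wood wedges at (184,190) and (270,231). These fit the description.
- Purple wedge at (338,283) and yellow wedge at (125,277). These are decoys because of their colour.
- Straight box at (264,146). It has to stay where it is.

The tray is at (404,170), with its filled half to the right (world -y).

```bash
cat > h.py <<'E'
from bench import ctrl
import cv2,numpy as np
from scipy.optimize import minimize
W=np.array([[-50,-17],[50,-17],[50,-1],[-50,35]],float)
B=np.array([[-50,-17],[50,-17],[50,17],[-50,17]],float)
T=np.array([[-62,-86],[62,-86],[62,86],[-62,86]],float)
def cloud(n,d):
    p=ctrl.camera_params(n);K=p['mtx'];M=p['world_from_camera']
    v,u=np.mgrid[:420,:560]
    P=np.stack([(u-K[0,2])/K[0,0]*d,-(v-K[1,2])/K[1,1]*d,-d],-1)
    return (P@M[:3,:3].T+M[:3,3])*1000
def proj(n,X):
    p=ctrl.camera_params(n);K=p['mtx'];M=np.linalg.inv(p['world_from_camera'])
    c=M[:3,:3]@(np.asarray(X)/1000)+M[:3,3];return K[0,0]*c[0]/-c[2]+K[0,2],K[1,1]*-c[1]/-c[2]+K[1,2]
def place(S,q):
    c,s=np.cos(q[2]),np.sin(q[2]);return S@np.array([[c,s],[-s,c]])+q[:2]
def fit(S,pts):
    h=cv2.convexHull(pts.astype(np.float32))[:,0];ha=cv2.contourArea(h);sa=cv2.contourArea(S.astype(np.float32))
    def f(q):
        i=cv2.intersectConvexConvex(h,place(S,q).astype(np.float32))[0];return 1-i/(ha+sa-i)
    c=pts.mean(0);best=None
    for a in np.arange(-np.pi,np.pi,np.pi/6):
        q0=c-place(S,[0,0,a]).mean(0)
        r=minimize(f,[*q0,a],method='Nelder-Mead',options=dict(initial_simplex=np.array([[*q0,a],[q0[0]+8,q0[1],a],[q0[0],q0[1]+8,a],[*q0,a+.2]])))
        if best is None or r.fun<best.fun:best=r
    return best.x,best.fun,ha
E
python3 - <<'E'
from h import *
C={n:(lambda z:(z['im'],cloud(n,z['d'])))(np.load(n+"0.npz")) for n in("top","side")}
R={}
for n,boxes in dict(top=dict(w1=(150,162,216,218),w2=(245,200,296,260),box=(245,115,282,176),tray=(350,130,456,212)),
   side=dict(w1=(195,215,235,266),w2=(280,202,310,250),box=(232,165,270,206),tray=(300,125,390,186))).items():
    im,P=C[n]
    for k,(l,t,r,b) in boxes.items():
        p=P[t:b,l:r].reshape(-1,3); z=p[:,2]
        lo,hi=(12,32) if k=='tray' else (30,50)
        s=p[(z>lo)&(z<hi)]
        S=dict(box=B,tray=T).get(k,W)
        q,e,ha=fit(S,s[:,:2])
        g=p[(z>60)&(z<80)]
        print(n,k,np.round(q[:2],1),'yaw',round(np.degrees(q[2]),1),'err',round(e,3),'area',ha,cv2.contourArea(S.astype(np.float32)),'ztop',np.median(s[:,2]).round(1),'table',np.median(z[abs(z)<12]).round(1),'grip',g.mean(0).round(1),len(g))
c=C['top'][0][110:270,145:305]; cv2.imwrite('pics/crop.png',cv2.resize(c,None,fx=3.7,fy=3.7,interpolation=2))
E
```

```text
top w1 [549.4 362.9] yaw 139.2 err 0.065 area 3592.269683535211 3400.0 ztop 40.3 table 0.4 grip [555.5 357.3  67.8] 96
top w2 [450.1 189.3] yaw 156.2 err 0.014 area 3382.647881349083 3400.0 ztop 40.3 table 0.3 grip [457.8 185.8  67.7] 103
top box [638.8 180.3] yaw -194.0 err 0.016 area 3395.0829867376015 3400.0 ztop 40.3 table 0.1 grip [637.5 180.5  67.4] 97
top tray [ 564.3 -112.5] yaw -190.8 err 0.015 area 21613.62797917254 21328.0 ztop 21.3 table 1.5 grip [ 554.8 -156.5   70.4] 230
side w1 [551.2 362. ] yaw -220.5 err 0.031 area 3459.2700524209067 3400.0 ztop 40.2 table 0.8 grip [555.4 358.6  66.7] 83
side w2 [453.4 188.9] yaw -203.1 err 0.042 area 3287.482885651989 3400.0 ztop 40.6 table 0.8 grip [458.4 187.2  67.1] 74
side box [639.8 180.2] yaw -14.1 err 0.029 area 3468.0077940877527 3400.0 ztop 40.5 table 0.9 grip [638.3 181.1  66.8] 60
side tray [ 565.  -110.8] yaw -190.9 err 0.17 area 18467.968855861574 21328.0 ztop 20.7 table 1.6 grip [ 555.4 -155.9   69. ] 118
```

View pics/crop.png

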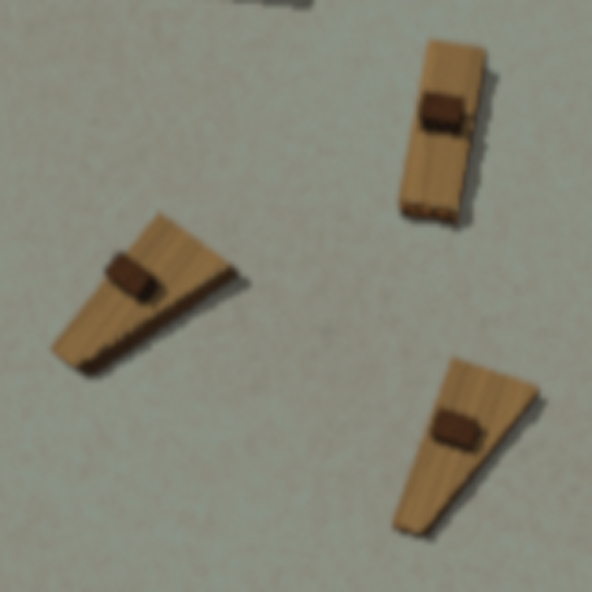

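The crop confirms the two natural-wood wedges: w1 on the left at crop (140,295) and w2 on the right at crop (460,450), with the straight box above them. The lid height is 40 mm and the grip height about 67.5 mm, and both views agree. I'll put w1 in place 1 and w2 in place 2.

>>> apply_moves(targets=[{"translation": [300,300,0],"delta_rot": [0,0,0.9],"hand": 100},{"translation": [300,300,0],"delta_rot": [0,0,0.9],"hand": 100},{"translation": [300,300,0],"delta_rot": [0,0,0.9],"hand": 100},{"translation": [300,300,0],"delta_rot": [0,0,0.9],"hand": 100},{"translation": [300,300,0],"delta_rot": [0,0,0.9],"hand": 100},{"translation": [300,300,0],"delta_rot": [0,0,0.9],"hand": 100},{"translation": [300,300,0],"delta_rot": [0,0,0.9],"hand": 100},{"translation": [300,300,0],"delta_rot": [0,0,0.9],"hand": 100}], force=60)

```text
t: 1.17
tcp_pos: [0.3882, -0.3691, 0.2536]
ee_rot: [0.838, 0.545, 0.0, 0.0]
wrist_force: [0.2, -1.3, 0.4]
gripper_width: 0.0857
finger_force: 0.0
```

>>> apply_moves(targets=[{"translation": [130,300,0],"delta_rot": [0,0,0.98],"hand": 100},{"translation": [130,300,0],"delta_rot": [0,0,0.98],"hand": 100},{"translation": [130,300,0],"delta_rot": [0,0,0.98],"hand": 100},{"translation": [130,300,0],"delta_rot": [0,0,0.98],"hand": 100},{"translation": [130,300,0],"delta_rot": [0,0,0.98],"hand": 100},{"translation": [130,300,0],"delta_rot": [0,0,0.98],"hand": 100},{"translation": [130,300,0],"delta_rot": [0,0,0.98],"hand": 100},{"translation": [130,300,0],"delta_rot": [0,0,0.98],"hand": 100}])

```text
t: 1.83
tcp_pos: [0.5179, -0.0679, 0.2537]
ee_rot: [0.484, 0.875, 0.0, 0.0]
wrist_force: [0.7, -0.4, -0.5]
gripper_width: 0.0851
finger_force: 0.0
```

>>> apply_moves(targets=[{"translation": [30,300,-20],"delta_rot": [0,0,0.98],"hand": 100},{"translation": [30,300,-20],"delta_rot": [0,0,0.98],"hand": 100},{"translation": [30,300,-20],"delta_rot": [0,0,0.98],"hand": 100},{"translation": [30,300,-20],"delta_rot": [0,0,0.98],"hand": 100},{"translation": [30,300,-20],"delta_rot": [0,0,0.98],"hand": 100},{"translation": [30,300,-20],"delta_rot": [0,0,0.98],"hand": 100},{"translation": [30,300,-20],"delta_rot": [0,0,0.98],"hand": 100},{"translation": [30,300,-20],"delta_rot": [0,0,0.98],"hand": 100}])

```text
t: 2.5
tcp_pos: [0.546, 0.2361, 0.2333]
ee_rot: [0.012, 1.0, 0.002, -0.0]
wrist_force: [-0.7, 0.6, -0.2]
gripper_width: 0.0856
finger_force: 0.0
```

```bash
cat > st.py <<'E'
from bench import ctrl
import numpy as np
from scipy.spatial.transform import Rotation as R
s=ctrl.get_state();y=R.from_quat(s['ee_rot']).as_matrix()
print('t',s['t'],'tcp',np.round(s['tcp_pos']*1000 if isinstance(s['tcp_pos'],np.ndarray) else np.array(s['tcp_pos'])*1000,1),'yawY',np.degrees(np.arctan2(y[1,1],y[0,1])).round(1),'toolz',y[:,2].round(3),'q',np.round(s['qpos'],2),'nose',ctrl.nose_length,'w',s['gripper_width'])
E
python3 st.py
```

```text
t 2.5 tcp [546.  236.1 233.3] yawY 88.6 toolz [-0.     0.003 -1.   ] q [ 0.07  0.63 -0.87  1.67  0.53  1.09  0.59] nose 0.022 w 0.08562590432667956
```

>>> apply_moves(targets=[{"translation": [10,121,-100],"delta_rot": [0,0,0.887],"hand": 100},{"translation": [10,121,-100],"delta_rot": [0,0,0.887],"hand": 100},{"translation": [10,121,-100],"delta_rot": [0,0,0.887],"hand": 100},{"translation": [10,121,-100],"delta_rot": [0,0,0.887],"hand": 100},{"translation": [10,121,-100],"delta_rot": [0,0,0.887],"hand": 100},{"translation": [10,121,-100],"delta_rot": [0,0,0.887],"hand": 100},{"translation": [10,121,-100],"delta_rot": [0,0,0.887],"hand": 100},{"translation": [10,121,-100],"delta_rot": [0,0,0.887],"hand": 100}])

```text
t: 3.17
tcp_pos: [0.5571, 0.3503, 0.1328]
ee_rot: [-0.415, 0.91, 0.0, -0.0]
wrist_force: [0.4, -0.3, -0.3]
gripper_width: 0.0853
finger_force: 0.0
```

```bash
python3 st.py; python3 - <<'E'
from h import *
im,d=ctrl.read_camera("side");print(proj("side",[556,357.5,68]))
c=im[160:310,120:320]; cv2.imwrite('pics/c1.png',cv2.resize(c,None,fx=3.5,fy=3.5,interpolation=2))
E
```

```text
t 3.1667 tcp [557.1 350.3 132.8] yawY 139.1 toolz [-0.001 -0.    -1.   ] q [-0.09  0.9  -0.96  1.57  0.79  1.11  1.19] nose 0.022 w 0.08525846663972261
(np.float64(209.70568261892205), np.float64(225.36377024768476))
```

View pics/c1.png

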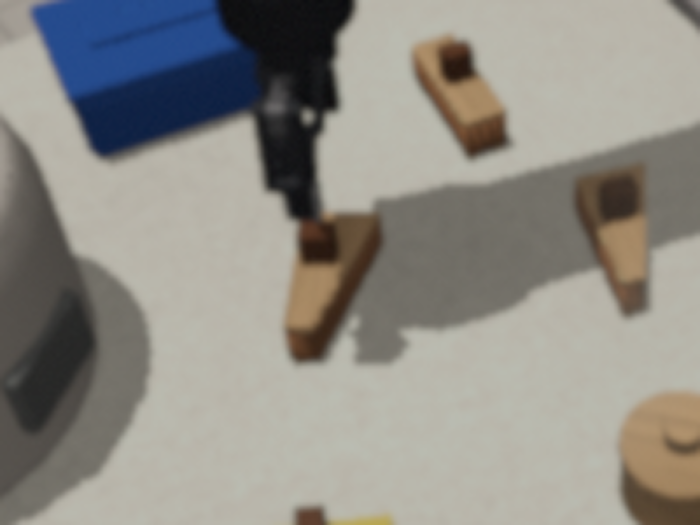

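The gripper is above w1's grip (crop (318,238)) and the alignment looks right. I'll descend with a small y correction.

>>> apply_moves(targets=[{"translation": [-1,7,-30],"delta_rot": [0,0,0.005],"hand": 100},{"translation": [-1,7,-55],"delta_rot": [0,0,0.005],"hand": 100},{"translation": [-1,7,-67],"delta_rot": [0,0,0.005],"hand": 100},{"translation": [-1,7,-67],"delta_rot": [0,0,0.005],"hand": 100},{"translation": [-1,7,-67],"delta_rot": [0,0,0.005],"hand": 100}])

```text
t: 3.63
tcp_pos: [0.5562, 0.3574, 0.0667]
ee_rot: [-0.414, 0.91, 0.0, -0.0]
wrist_force: [0.6, -0.6, 0.8]
gripper_width: 0.0852
finger_force: 0.0
```

>>> apply_moves(targets=[{"translation": [0,0,-1],"delta_rot": [0,0,0],"hand": 0},{"translation": [0,0,-1],"delta_rot": [0,0,0],"hand": 0},{"translation": [0,0,-1],"delta_rot": [0,0,0],"hand": 0},{"translation": [0,0,-1],"delta_rot": [0,0,0],"hand": 0},{"translation": [0,0,-1],"delta_rot": [0,0,0],"hand": 0},{"translation": [0,0,-1],"delta_rot": [0,0,0],"hand": 0},{"translation": [0,0,-1],"delta_rot": [0,0,0],"hand": 0},{"translation": [0,0,-1],"delta_rot": [0,0,0],"hand": 0}], force=60)

```text
t: 4.3
tcp_pos: [0.5563, 0.3574, 0.0657]
ee_rot: [-0.415, 0.91, -0.0, 0.0]
wrist_force: [-0.5, -1.3, 5.6]
gripper_width: 0.0148
finger_force: 58.6
```

>>> apply_moves(targets=[{"translation": [0,0,0],"delta_rot": [0,0,0],"hand": 0},{"translation": [0,0,0],"delta_rot": [0,0,0],"hand": 0},{"translation": [0,0,20],"delta_rot": [0,0,0],"hand": 0},{"translation": [0,0,40],"delta_rot": [0,0,0],"hand": 0},{"translation": [0,0,60],"delta_rot": [0,0,0],"hand": 0},{"translation": [0,0,80],"delta_rot": [0,0,0],"hand": 0}])

```text
t: 4.8
tcp_pos: [0.5559, 0.3572, 0.1461]
ee_rot: [-0.415, 0.91, -0.0, -0.0]
wrist_force: [-0.3, 0.2, -1.6]
gripper_width: 0.0147
finger_force: 58.7
```

>>> apply_moves(targets=[{"translation": [0,-150,20],"delta_rot": [0,0,-0.87],"hand": 0},{"translation": [0,-150,20],"delta_rot": [0,0,-0.87],"hand": 0},{"translation": [0,-150,20],"delta_rot": [0,0,-0.87],"hand": 0},{"translation": [0,-150,20],"delta_rot": [0,0,-0.87],"hand": 0},{"translation": [0,-150,20],"delta_rot": [0,0,-0.87],"hand": 0},{"translation": [0,-150,20],"delta_rot": [0,0,-0.87],"hand": 0},{"translation": [0,-150,20],"delta_rot": [0,0,-0.87],"hand": 0},{"translation": [0,-150,20],"delta_rot": [0,0,-0.87],"hand": 0}])

```text
t: 5.47
tcp_pos: [0.5562, 0.2072, 0.1656]
ee_rot: [0.011, 1.0, -0.0, 0.0]
wrist_force: [0.1, -0.4, -1.4]
gripper_width: 0.0146
finger_force: 58.9
```

>>> apply_moves(targets=[{"translation": [0,-150,0],"delta_rot": [0,0,-0.87],"hand": 0},{"translation": [0,-150,0],"delta_rot": [0,0,-0.87],"hand": 0},{"translation": [0,-150,0],"delta_rot": [0,0,-0.87],"hand": 0},{"translation": [0,-150,0],"delta_rot": [0,0,-0.87],"hand": 0},{"translation": [0,-150,0],"delta_rot": [0,0,-0.87],"hand": 0},{"translation": [0,-150,0],"delta_rot": [0,0,-0.87],"hand": 0},{"translation": [0,-150,0],"delta_rot": [0,0,-0.87],"hand": 0},{"translation": [0,-150,0],"delta_rot": [0,0,-0.87],"hand": 0}])

```text
t: 6.13
tcp_pos: [0.5561, 0.0575, 0.1653]
ee_rot: [0.429, 0.903, -0.0, 0.0]
wrist_force: [0.6, -0.1, -0.9]
gripper_width: 0.0147
finger_force: 59.2
```

>>> apply_moves(targets=[{"translation": [3,-150,-20],"delta_rot": [0,0,-0.87],"hand": 0},{"translation": [3,-150,-20],"delta_rot": [0,0,-0.87],"hand": 0},{"translation": [3,-150,-20],"delta_rot": [0,0,-0.87],"hand": 0},{"translation": [3,-150,-20],"delta_rot": [0,0,-0.87],"hand": 0},{"translation": [3,-150,-20],"delta_rot": [0,0,-0.87],"hand": 0},{"translation": [3,-150,-20],"delta_rot": [0,0,-0.87],"hand": 0},{"translation": [3,-150,-20],"delta_rot": [0,0,-0.87],"hand": 0},{"translation": [3,-150,-20],"delta_rot": [0,0,-0.87],"hand": 0}])

```text
t: 6.8
tcp_pos: [0.559, -0.0923, 0.1451]
ee_rot: [0.769, 0.64, -0.0, -0.0]
wrist_force: [0.1, 0.2, -2.2]
gripper_width: 0.0148
finger_force: 59.2
```

```bash
python3 st.py; python3 - <<'E'
from h import *
im,d=ctrl.read_camera("side")
c=im[70:220,230:430]; cv2.imwrite('pics/c2.png',cv2.resize(c,None,fx=3.5,fy=3.5,interpolation=2))
E
```

```text
t 6.8 tcp [559.  -92.3 145.1] yawY -10.5 toolz [-0.001  0.    -1.   ] q [ 0.34  0.59 -0.39  1.83  0.31  0.77 -0.4 ] nose 0.022 w 0.014804777125166625
```

View pics/c2.png

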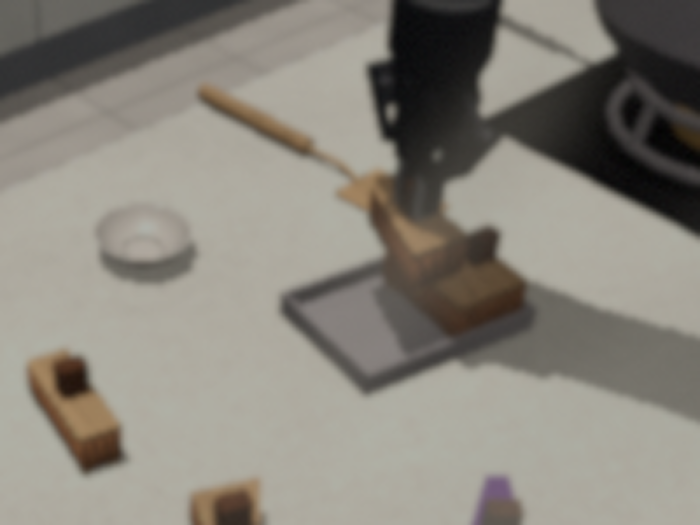

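The wedge is held level over the tray at crop (420,240), with its narrow end towards +x. I'll lower it now.

>>> apply_moves(targets=[{"translation": [0,-5,0],"delta_rot": [0,0,-0.005],"hand": 0},{"translation": [0,-5,-20],"delta_rot": [0,0,-0.005],"hand": 0},{"translation": [0,-5,-40],"delta_rot": [0,0,-0.005],"hand": 0},{"translation": [0,-5,-55],"delta_rot": [0,0,-0.005],"hand": 0},{"translation": [0,-5,-65],"delta_rot": [0,0,-0.005],"hand": 0},{"translation": [0,-5,-70],"delta_rot": [0,0,-0.005],"hand": 0},{"translation": [0,-5,-74],"delta_rot": [0,0,-0.005],"hand": 0},{"translation": [0,-5,-74],"delta_rot": [0,0,-0.005],"hand": 0}])

```text
t: 7.52
tcp_pos: [0.5591, -0.0977, 0.0711]
ee_rot: [0.77, 0.638, -0.0, -0.0]
wrist_force: [0.4, 0.3, -1.9]
gripper_width: 0.0148
finger_force: 59.3
```

>>> apply_moves(targets=[{"translation": [0,0,-1],"delta_rot": [0,0,0],"hand": 0},{"translation": [0,0,-1],"delta_rot": [0,0,0],"hand": 0},{"translation": [0,0,-1],"delta_rot": [0,0,0],"hand": 80},{"translation": [0,0,-1],"delta_rot": [0,0,0],"hand": 80},{"translation": [0,0,-1],"delta_rot": [0,0,0],"hand": 80},{"translation": [0,0,-1],"delta_rot": [0,0,0],"hand": 80},{"translation": [0,0,-1],"delta_rot": [0,0,0],"hand": 80},{"translation": [0,0,-1],"delta_rot": [0,0,0],"hand": 80}])

```text
t: 8.18
tcp_pos: [0.5592, -0.0977, 0.0703]
ee_rot: [0.771, 0.637, 0.0, 0.0]
wrist_force: [0.3, -0.3, -0.0]
gripper_width: 0.0686
finger_force: 0.0
```

>>> apply_moves(targets=[{"translation": [0,0,20],"delta_rot": [0,0,0],"hand": 100},{"translation": [0,0,50],"delta_rot": [0,0,0],"hand": 100},{"translation": [0,0,80],"delta_rot": [0,0,0],"hand": 100},{"translation": [-10,60,100],"delta_rot": [0,0,0],"hand": 100},{"translation": [-30,90,100],"delta_rot": [0,0,0],"hand": 100},{"translation": [-50,130,100],"delta_rot": [0,0,-0.1],"hand": 100},{"translation": [-70,170,100],"delta_rot": [0,0,-0.2],"hand": 100},{"translation": [-80,210,100],"delta_rot": [0,0,-0.23],"hand": 100}])

```text
t: 8.85
tcp_pos: [0.4839, 0.0941, 0.1706]
ee_rot: [0.841, 0.542, -0.0, 0.0]
wrist_force: [1.5, 1.2, 0.0]
gripper_width: 0.0856
finger_force: 0.0
```

```bash
python3 st.py; python3 - <<'E'
from h import *
q=[564.3,-112.5,np.radians(-10.85)]
for n,(l,t,r,b) in dict(top=(350,130,456,212),side=(295,115,395,190)).items():
    im,d=ctrl.read_camera(n)
    P=cloud(n,d)[t:b,l:r].reshape(-1,3)
    L=place(P[:,:2]-q[:2],[0,0,-q[2]])
    m=(P[:,2]>38)&(P[:,2]<50)&(L[:,1]>-9)&(abs(L[:,0])<75)&(L[:,1]<86)
    f,e,ha=fit(W,L[m]); print(n,'in tray',f[:2].round(1),np.degrees(f[2]).round(1),round(e,3),ha,'z',np.median(P[m,2]))
    if n=='top': cv2.imwrite('pics/c3.png',cv2.resize(im[110:260,240:460],None,fx=3.5,fy=3.5,interpolation=2))
E
```

```text
t 8.85 tcp [483.9  94.1 170.6] yawY -24.4 toolz [ 0. -0. -1.] q [-0.02  0.45 -0.38  2.01  0.24  0.73 -0.97] nose 0.022 w 0.08560467484072228Traceback (most recent call last):
  File "<stdin>", line 8, in <module>
  File "h.py", line 18, in fit
    h=cv2.convexHull(pts.astype(np.float32))[:,0];ha=cv2.contourArea(h);sa=cv2.contourArea(S.astype(np.float32))
      ~~~~~~~~~~~~~~~~~~~~~~~~~~~~~~~~~~~~~~^^^^^
TypeError: 'NoneType' object is not subscriptable
```

>>> apply_moves(targets=[{"translation": [-26,92,-30],"delta_rot": [0,0,0.015],"hand": 100},{"translation": [-26,92,-30],"delta_rot": [0,0,0.015],"hand": 100},{"translation": [-26,92,-30],"delta_rot": [0,0,0.015],"hand": 100},{"translation": [-26,92,-30],"delta_rot": [0,0,0.015],"hand": 100},{"translation": [-26,92,-30],"delta_rot": [0,0,0.015],"hand": 100}])

```text
t: 9.32
tcp_pos: [0.4591, 0.186, 0.14]
ee_rot: [0.834, 0.552, -0.0, -0.0]
wrist_force: [0.2, -0.8, -0.4]
gripper_width: 0.0852
finger_force: 0.0
```

```bash
python3 st.py; cat > tr.py <<'E'
from h import *
import sys
q=[564.3,-112.5,np.radians(-10.85)]
for n,(l,t,r,b) in dict(top=(350,130,456,212),side=(295,115,395,190)).items():
    im,d=ctrl.read_camera(n)
    if n==sys.argv[2]: cv2.imwrite(sys.argv[1],cv2.resize(im[100:260,240:460],None,fx=3.5,fy=3.5,interpolation=2))
    P=cloud(n,d)[t:b,l:r].reshape(-1,3)
    L=place(P[:,:2]-q[:2],[0,0,-q[2]])
    m=(P[:,2]>38)&(P[:,2]<50)&(L[:,1]>-9)&(abs(L[:,0])<75)&(L[:,1]<86)
    g=(P[:,2]>65)&(P[:,2]<80)&(L[:,1]>-9)&(abs(L[:,0])<75)&(L[:,1]<86)
    print(n,m.sum(),'grips',L[g].mean(0) if g.any() else 0)
    if m.sum()>20: f,e,ha=fit(W,L[m]); print(n,'in tray',f[:2].round(1),np.degrees(f[2]).round(1),round(e,3),ha,'z',np.median(P[m,2]))
E
python3 tr.py pics/c3.png side
```

```text
t 9.3167 tcp [459.1 186.  140. ] yawY -23.0 toolz [-0.001 -0.    -1.   ] q [-0.22  0.51 -0.37  2.02  0.29  0.66 -1.18] nose 0.022 w 0.08523986179867263
top 186 grips 0
top in tray [19.3  7.1] -169.9 0.765 799.5698438467405 z 44.04225376782561
side 259 grips [-11.08067667  12.20915018]
side in tray [-1.1 10.8] 0.1 0.054 3513.749544871775 z 44.72092253708582
```

View pics/c3.png

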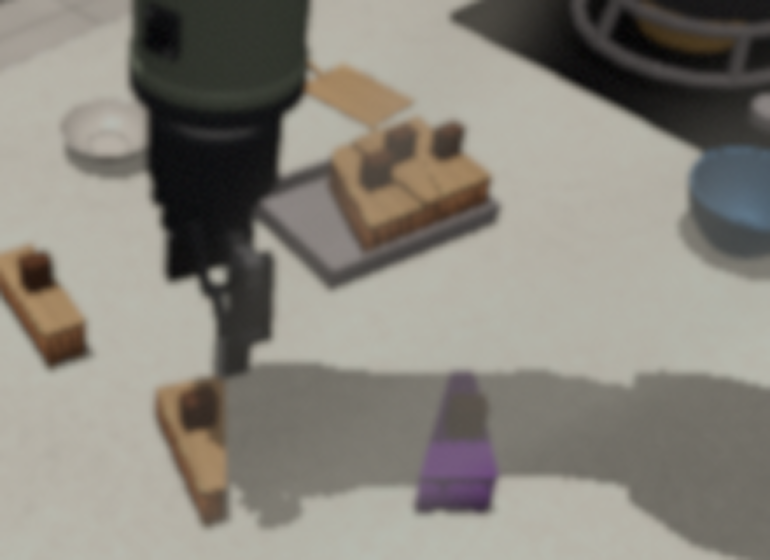

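The first wedge sits flat in the tray at crop (380,195), at about (0, 12) in the tray frame, with no tilt. The gripper is over w2's grip at crop (200,400), so I'll descend.

>>> apply_moves(targets=[{"translation": [-1,0,-30],"delta_rot": [0,0,-0.01],"hand": 100},{"translation": [-1,0,-55],"delta_rot": [0,0,-0.01],"hand": 100},{"translation": [-1,0,-74],"delta_rot": [0,0,-0.01],"hand": 100},{"translation": [-1,0,-74],"delta_rot": [0,0,-0.01],"hand": 100},{"translation": [-1,0,-74],"delta_rot": [0,0,-0.01],"hand": 100}])

```text
t: 9.83
tcp_pos: [0.4585, 0.1843, 0.0662]
ee_rot: [0.838, 0.546, -0.001, 0.0]
wrist_force: [1.1, 0.6, 1.0]
gripper_width: 0.0851
finger_force: 0.0
```

>>> apply_moves(targets=[{"translation": [0,0,0],"delta_rot": [0,0,0],"hand": 0},{"translation": [0,0,0],"delta_rot": [0,0,0],"hand": 0},{"translation": [0,0,0],"delta_rot": [0,0,0],"hand": 0},{"translation": [0,0,0],"delta_rot": [0,0,0],"hand": 0},{"translation": [0,0,0],"delta_rot": [0,0,0],"hand": 0},{"translation": [0,0,0],"delta_rot": [0,0,0],"hand": 0},{"translation": [0,0,0],"delta_rot": [0,0,0],"hand": 0},{"translation": [0,0,0],"delta_rot": [0,0,0],"hand": 0}])

```text
t: 10.5
tcp_pos: [0.4587, 0.1853, 0.0667]
ee_rot: [0.837, 0.547, 0.0, 0.0]
wrist_force: [-0.9, -0.2, 10.4]
gripper_width: 0.0148
finger_force: 58.4
```

>>> apply_moves(targets=[{"translation": [0,0,30],"delta_rot": [0,0,0],"hand": 0},{"translation": [0,0,60],"delta_rot": [0,0,0],"hand": 0},{"translation": [0,0,100],"delta_rot": [0,0,0],"hand": 0},{"translation": [0,-30,100],"delta_rot": [0,0,0],"hand": 0},{"translation": [20,-60,100],"delta_rot": [0,0,0.05],"hand": 0},{"translation": [40,-90,100],"delta_rot": [0,0,0.1],"hand": 0},{"translation": [60,-120,100],"delta_rot": [0,0,0.15],"hand": 0},{"translation": [75,-150,100],"delta_rot": [0,0,0.22],"hand": 0}])

```text
t: 11.17
tcp_pos: [0.5345, 0.0335, 0.1665]
ee_rot: [0.772, 0.636, 0.0, 0.0]
wrist_force: [0.8, 0.6, -2.4]
gripper_width: 0.0147
finger_force: 59.8
```

>>> apply_moves(targets=[{"translation": [15,-30,0],"delta_rot": [0,0,0],"hand": 0},{"translation": [30,-60,0],"delta_rot": [0,0,0],"hand": 0},{"translation": [40,-80,0],"delta_rot": [0,0,0],"hand": 0},{"translation": [47,-90,-10],"delta_rot": [0,0,0],"hand": 0},{"translation": [49,-93,-20],"delta_rot": [0,0,0],"hand": 0},{"translation": [49,-93,-20],"delta_rot": [0,0,0],"hand": 0}])

```text
t: 11.67
tcp_pos: [0.5813, -0.0577, 0.1438]
ee_rot: [0.772, 0.635, -0.001, -0.001]
wrist_force: [-0.8, 1.1, -1.7]
gripper_width: 0.0148
finger_force: 59.7
```

```bash
python3 st.py
```

```text
t 11.6667 tcp [581.3 -57.7 143.8] yawY -11.1 toolz [-0.003  0.001 -1.   ] q [ 0.27  0.62 -0.39  1.79  0.31  0.8  -0.47] nose 0.022 w 0.014767355709029133
```

>>> apply_moves(targets=[{"translation": [0,0,-20],"delta_rot": [0,0,0],"hand": 0},{"translation": [0,0,-40],"delta_rot": [0,0,0],"hand": 0},{"translation": [0,0,-55],"delta_rot": [0,0,0],"hand": 0},{"translation": [0,0,-65],"delta_rot": [0,0,0],"hand": 0},{"translation": [0,0,-71],"delta_rot": [0,0,0],"hand": 0},{"translation": [0,0,-74],"delta_rot": [0,0,0],"hand": 0},{"translation": [0,0,-75],"delta_rot": [0,0,0],"hand": 0},{"translation": [0,0,-75],"delta_rot": [0,0,0],"hand": 0}])

```text
t: 12.33
tcp_pos: [0.5826, -0.0575, 0.0717]
ee_rot: [0.772, 0.635, 0.0, 0.0]
wrist_force: [0.3, 0.5, -2.3]
gripper_width: 0.0146
finger_force: 59.8
```

>>> apply_moves(targets=[{"translation": [0,0,-1],"delta_rot": [0,0,0],"hand": 0},{"translation": [0,0,-1],"delta_rot": [0,0,0],"hand": 0},{"translation": [0,0,-1],"delta_rot": [0,0,0],"hand": 80},{"translation": [0,0,-1],"delta_rot": [0,0,0],"hand": 80},{"translation": [0,0,-1],"delta_rot": [0,0,0],"hand": 80},{"translation": [0,0,-1],"delta_rot": [0,0,0],"hand": 80},{"translation": [0,0,-1],"delta_rot": [0,0,0],"hand": 80},{"translation": [0,0,-1],"delta_rot": [0,0,0],"hand": 80}])

```text
t: 13.0
tcp_pos: [0.5824, -0.0578, 0.0702]
ee_rot: [0.772, 0.635, -0.0, -0.0]
wrist_force: [-1.3, -0.0, 0.0]
gripper_width: 0.0685
finger_force: 0.0
```

>>> apply_moves(targets=[{"translation": [0,0,20],"delta_rot": [0,0,0],"hand": 100},{"translation": [0,0,50],"delta_rot": [0,0,0],"hand": 100},{"translation": [0,0,90],"delta_rot": [0,0,0],"hand": 100},{"translation": [0,0,130],"delta_rot": [0,0,0],"hand": 100},{"translation": [0,-40,160],"delta_rot": [0,0,0],"hand": 100},{"translation": [-20,-80,160],"delta_rot": [0,0,-0.1],"hand": 100},{"translation": [-40,-120,160],"delta_rot": [0,0,-0.2],"hand": 100},{"translation": [-60,-160,160],"delta_rot": [0,0,-0.3],"hand": 100}])

```text
t: 13.67
tcp_pos: [0.5286, -0.2056, 0.2309]
ee_rot: [0.86, 0.511, 0.0, 0.001]
wrist_force: [0.5, -0.4, -0.7]
gripper_width: 0.0857
finger_force: 0.0
```

>>> apply_moves(targets=[{"translation": [-120,-260,0],"delta_rot": [0,0,-0.6],"hand": 100},{"translation": [-120,-260,0],"delta_rot": [0,0,-0.6],"hand": 100},{"translation": [-120,-260,0],"delta_rot": [0,0,-0.6],"hand": 100},{"translation": [-120,-260,0],"delta_rot": [0,0,-0.6],"hand": 100},{"translation": [-120,-260,0],"delta_rot": [0,0,-0.6],"hand": 100},{"translation": [-120,-260,0],"delta_rot": [0,0,-0.6],"hand": 100},{"translation": [-120,-260,0],"delta_rot": [0,0,-0.6],"hand": 100},{"translation": [-120,-260,0],"delta_rot": [0,0,-0.6],"hand": 100}])

```text
t: 14.33
tcp_pos: [0.4043, -0.4707, 0.2299]
ee_rot: [0.973, 0.232, -0.001, 0.001]
wrist_force: [0.1, -0.7, 0.1]
gripper_width: 0.0851
finger_force: 0.0
```

```bash
python3 - <<'E'
from h import *
q=[564.3,-112.5,np.radians(-10.85)]
for n,(l,t,r,b) in dict(top=(350,130,456,212),side=(295,115,395,190)).items():
    im,d=ctrl.read_camera(n)
    if n=='top': cv2.imwrite('pics/f.png',cv2.resize(im[100:260,240:460],None,fx=3.5,fy=3.5,interpolation=2))
    P=cloud(n,d)[t:b,l:r].reshape(-1,3)
    L=place(P[:,:2]-q[:2],[0,0,-q[2]])
    split=36+(-.36)*L[:,0] # line between slants, tray frame
    for k,sel in(('p1',(L[:,1]>-8)&(L[:,1]<split)),('p2',(L[:,1]>split)&(L[:,1]<90))):
        m=(P[:,2]>38)&(P[:,2]<50)&sel&(abs(L[:,0])<75)
        if m.sum()>20: f,e,ha=fit(W,L[m]); print(n,k,f[:2].round(1),np.degrees(f[2]).round(1),round(e,3),ha,'z',np.median(P[m,2]),P[m,2].std())
E
```

```text
top p1 [-2.7 11.2] 0.3 0.027 3387.1782774352732 z 43.9232212759923 1.8528640255696314
top p2 [-3.6 58.6] -180.3 0.02 3390.0954761578614 z 44.08774887064071 1.8122121331623957
side p1 [-1.8 11.6] 0.2 0.052 3500.9104425107016 z 44.73613348951855 2.231156019059121
side p2 [-1.6 58.7] -179.7 0.043 3455.7154491148904 z 44.64431300090527 2.219615650133496
```

View pics/f.png

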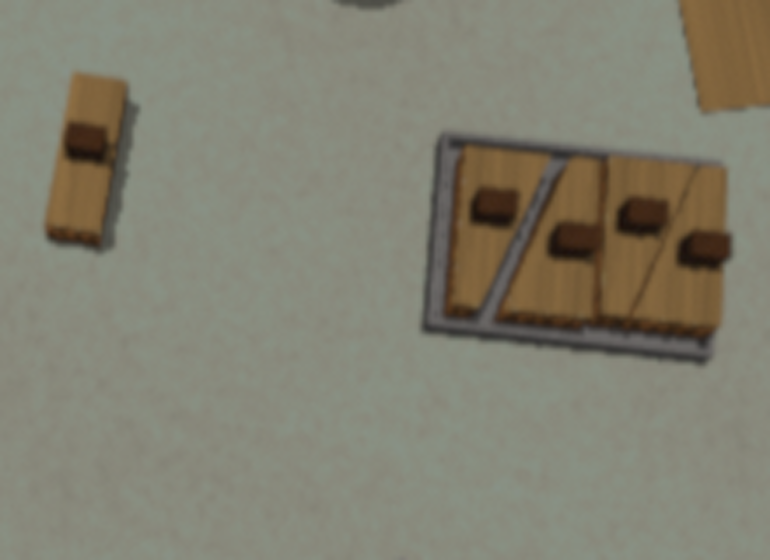

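Both wedges are flat in the tray at crop (495,230) and (560,250), alternating head to tail. Their poses are within 4 mm, and the straight box hasn't moved. I'll hand the job in.

```bash
python3 -c "
from bench import ctrl
print(ctrl.finish_job())"
```

```text
the job is handed in; nothing more can be done
None
```

I placed both loose wooden wedges flat in the tray, alternating head to tail and within about 4 mm of their places. The straight-sided caddy was left where it was, and the job was handed in at about 14.5 s, though the hand-in returned no verdict.

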